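# Load the drilling jig, close its hasp and pin it

### The job

Load the drilling jig: push the wooden blank along the jig's channel, past the sprung roller, until it snaps fully home against the end stop. Then swing the steel hasp over the blank and down flat over its staple, and last push the locking pin by its knob all the way through the staple's loop. Leave the other things on the bench where they are.

Things in the scene. Friction and masses are not known exactly. Their poses are not given: they have to be found in the camera images.
- jig: Drilling jig fixed to the bench. Origin: centre of its underside; x axis = loading direction, z up. Grey laminated base 400 (x) x 190 (y) x 12 mm. A channel 63 mm wide, centred on y = 0, runs from x = 30 to the end stop at x = 165 mm between wooden fences: +y one at y = 31.5 to 76.5, -y one at y = -31.5 to -56.5 mm, tops at z = 44 mm. Behind the mouth the base is an open deck.
- blank: Loose pine blank 140 (its x) x 60 (y) x 36 mm high, 0.14 to 0.28 kg; corners cut off 10 mm at 45 degrees, a notch 20 mm long, 10 mm deep in the middle of each long side (same either way round). Origin: centre of its underside. Starts on the deck before the mouth, roughly lined up, 150 to 200 mm short of home. Home: origin at jig (95, 0, 12) mm, front face against the stop.
- catch (a joint): Sprung roller (24 mm diameter, upright, in the -y fence at jig x = 96.5 mm; sticks out 8 mm into the channel). Value: how far it is pressed back, m: 0 free, about 0.005 riding on the blank's flat side, 0 to 0.002 when dropped into the notch. Entering takes 9 to 14 N on the blank, then 6 to 10 N until the notch arrives. Its spring block behind the fence (to y = -98 mm) is 42 mm high.
- hasp (a joint): Hinge angle of the steel hasp, rad: 0 = flat across the channel, over the staple; starts at 1.75 to 2.05 (upright, leaning away to the jig's -y side). Hinge axis parallel to jig x at jig y = -42, z = 50 mm; hasp centred on jig x = 135 mm. Stiff hinge: stays where it is left, takes 1 to 4 N to turn at mid length.
- hasp_mid (a point): Point on the middle of the hasp's upper (outer) face, 65 mm from the hinge axis. The hasp is a steel strap 36 mm wide, 130 mm long from the hinge axis, 6 mm thick, with a slot 16 x 34 mm at 80 to 114 mm from the hinge axis that drops over the staple. Closed, its top is at z = 56 mm.
- pin (a joint): Locking pin's travel towards the staple, m: starts at 0 to 0.006 (drawn back), 0.045 is the end of its travel. Sliding friction 2.5 N; it stays where it is left.
- pin_knob (a point): Centre of the flat rear face of the pin's round black knob (28 mm diameter, 12 mm thick). The pin (8 mm rod) lies in two guides on the +y fence, along the jig's x axis at jig y = 55, z = 67 mm; push this face towards the jig's +x. The face lies at jig x = 6 mm + the pin's joint value; below it is the fence or mouth, top at z = 44 mm.
- glue: Bystander: white glue bottle, 60 mm diameter, 170 mm high, origin under its centre.
- offcut: Bystander: plain pine offcut 150 x 85 x 38 mm, without notches, lying on the bench, origin under its centre.
- hammer: Bystander: hammer lying on the bench, about 250 mm long, handle to its -x.
- tin: Bystander: open steel tin, 80 mm diameter, 100 mm high, origin under its centre.
- mouth (a point): On the deck in the middle of the channel's flared mouth, jig (-7, 0, 12) mm. The mouth is about 103 mm wide here and narrows to 63 mm at jig x = 30 mm; the deck runs from here back to jig x = -200 mm.
- stop (a point): Middle of the top edge of the end stop's face, jig (165, 0, 44) mm; the dark steel stop is 32 mm high above the deck.
- staple (a point): Top of the steel staple (loop 18 mm wide, in the plane across the channel), jig (135, 55, 83) mm, standing on the +y fence.
Not all that is in view belongs to the job. What is shaped like the blank but blue is not meant.

How it is judged:
On the way, in this order (a step that is already met when the one before it is completed fails the run):
1. the blank is snapped home: within 3 mm of the end stop, roller in its notch (x of blank in the frame of jig above 0.092 m and value of joint catch below 0.0035 m and z of blank in the frame of jig below 0.015 m), for 0.2 s.
2. the hasp is down flat over the staple (value of joint hasp below 0.07 rad), for 0.2 s.
3. the pin is pushed through the loop (value of joint pin above 0.038 m), for 0.2 s.
At the end, for the whole second after the job is handed in: The blank lies flat on the jig within 3 mm of the end stop, straight within 0.06 rad, with the roller sprung back into its notch (pressed less than 3.5 mm); the hasp is down within 0.07 rad; the pin is at least 38 mm along its 45 mm travel, through the loop; all at rest (all of step 1 and angle between the x axis of blank and the x axis of jig, either way round below 0.06 rad and value of joint hasp below 0.07 rad and value of joint pin above 0.038 m and linear speed of blank below 0.01 m/s); the robot touches nothing.
It fails at once if the pin is pushed in while the hasp is still up (value of joint pin above 0.025 m and value of joint hasp above 0.2 rad).
It fails at once if a bystander is shifted by more than 30 mm (distance of any of glue, offcut, hammer, tin from where it was at the start of the episode above 0.03 m).
It also fails if it takes over 64 s, if anything falls off the work surface, if the arm or the gripper's body presses on something with over 40 N, if the wrist force passes 120 N, or if a joint passes its speed limit or range.

### The arm

A 6-joint arm with a two-finger parallel gripper is mounted at the origin on the work surface. World frame = base frame: x ahead of the robot, y to its left, z up, the work surface at z = 0. Lengths are in m, angles in rad, forces in N, time in s.
With the tool pointing down it reaches from about 0.3 to 0.875 m from the base axis. Payload 6.4 kg.
Tool frame: the origin (TCP) lies midway between the tips of the shut fingers; the grasp point (between the pads) lies 19 mm behind it; x points along the fingers, y is the direction in which the jaws open and shut, and the axes are right-handed (so a half turn about x gives the same grasp; the last joint's range is limited). The gripper opens to 85 mm and grips with 20 to 120 N. Pads are 22 mm wide; open, the fingers measure 114 mm over their backs; the gripper's body (76 mm by 85 mm) begins 54 mm behind the grasp point. The pads swing forward as they close: fully open they stand 13 mm farther back than shut.
Start: joints at [-1.316, 0.181, 1.607, -0, 1.354, -0.206], TCP at [0.256, -0.515, 0.231] pointing down, gripper open.
Joint ranges: [-2.99, 2.99], [-0.89, 2.07], [0.3, 2.58], [-1.14, 4.28], [0, 2.63], [-3.12, 3.12]. Speed limits (rad/s): [2.57, 2.57, 3.01, 3.14, 3.14, 3.14].

### API

Orientations are given as a unit quaternion [w, x, y, z].
In Python, from bench import ctrl gives the robot as it stands.
- The arm moves only by the tool servo_tool, never from a script. Its argument "targets" is a list of rows, each a list of 7 numbers: the turn, a rotation vector about the tool's x, y, z in rad, then the shift along the tool's x, y, z in mm, then the opening, from -1 (shut) to 1 (fully open). A call has exactly 8 rows; each row is the pose to reach, as a shift and turn from the pose measured when the call began, along the tool's axes at that moment; what a row does not reach only later rows make up. A row lasts 1/8 s, in which the tool goes at most 62.5 mm and 10.7 degrees, less where a joint would pass 70% of its speed; a pose out of reach is approached as far as the arm can. A call with a gripper value outside its range is refused whole. The fingers move at their own pace and stop on an object; the grip force is fixed at half the most. Time passes only in rows, so rows that repeat a pose let the fingers close, or fill a call up. It gives the time, the measured TCP pose, the force and the opening at its end, in the units of the state.
- ctrl.get_obs(): the state, without advancing time (a new reading comes with each control period).
- ctrl.camera(name): name is "scene" or "top" or "wrist"; returns a dict with "pixels" (420x560x3 uint8, blue, green, red), "intrinsics" (3x3 intrinsics, pixels), "D" ([k1, k2, p1, p2, k3] as OpenCV has them; the pictures are not rectified), "R" (3x3) and "t" (3): a world point X has camera coordinates R X + t; the wrist camera has in their place "tool_from_camera" (4x4, takes a point from camera to tool coordinates, whose origin is the TCP and whose axes are the tool frame's). Camera axes: x right, y down, z forward; pixel columns grow to the right and rows downward; lengths in m; the calibration is good to about 2 mm. A picture is of the moment at which its call begins: read the wrist's pose just before it. There is no depth.
- ctrl.hand_in(): hands the job in, once; it reports no verdict.
The state is a dict: "time_s": time; "q": joint angles; "dq": joint speeds; "joint_efforts": joint torques, N m; "eef_pos": TCP position; "eef_rot": TCP orientation; "wrist_force": force on the tool from outside, world axes, zero at the start; "torque": the same for the moment, N m; "opening": opening from 0.0 (shut) to 1.0 (fully open).
Only numpy, scipy, OpenCV 4.12 (cv2) and the standard library are available. Lean on these libraries where they do the work, as an engineer would, in place of code of your own. Each camera call takes 0.05 s, during which the arm holds its last target.

## Working session

There is one attempt and no reset: what is moved stays moved. The work goes in short steps, Python scripts to look and compute and a tool call to move; the robot and the scene stay as the last step left them, time stands still between calls to the robot, and variables do not carry over. Pictures are saved under pics/ and viewed, and the job is handed in when it is done.

Besides the shell and the picture viewer there is one more tool, called after "Call:" as name([rows], argument=value, ...), one row to a line, values as JSON. servo_tool: Moves the arm, as the interface text tells. Its arguments: {"type":"object","properties":{"targets":{"type":"array","items":{"type":"array","items":{"type":"number"}}}},"required":["targets"]}

```bash
ls; mkdir -p pics; python3 - <<'E'
from bench import ctrl
import cv2
o=ctrl.get_obs();print(o)
for n in["scene","top","wrist"]:
    c=ctrl.camera(n);cv2.imwrite(f"pics/{n}0.png",c["pixels"])
    print(n,{k:v for k,v in c.items() if k!="pixels"})
E
```

```text
pics
{'time_s': 0.0, 'q': array([-1.31632059e+00,  1.81549627e-01,  1.60802509e+00,  1.68984480e-06,
        1.35380066e+00, -2.06278265e-01]), 'dq': array([-0.00069686, -0.0005866 ,  0.00038813,  0.00185113, -0.00051863,
       -0.00075519]), 'joint_efforts': array([-1.45718164e-03, -4.44867897e+01, -3.51336050e+01, -4.14921860e-04,
        8.82148684e-03, -5.43585656e-06]), 'eef_pos': array([ 0.25554139, -0.51446831,  0.23037107]), 'eef_rot': array([-0.16083369, -0.68841044, -0.16209393,  0.68843965]), 'wrist_force': array([-0.1698015 ,  0.18774843,  0.08553531]), 'torque': array([-0.02247966, -0.04579973, -0.01523706]), 'opening': 1.003497599493253}
scene {'intrinsics': array([[452.40833523,   0.        , 278.91529477],
       [  0.        , 452.40833523, 204.51284903],
       [  0.        ,   0.        ,   1.        ]]), 'D': array([-0.03884116,  0.        ,  0.        ,  0.        ,  0.        ]), 'R': array([[ 4.43240557e-01,  8.96402576e-01, -4.79937023e-04],
       [ 5.11651654e-01, -2.53433872e-01, -8.20965198e-01],
       [-7.36036951e-01,  3.63639512e-01, -5.70978032e-01]]
[... 426 characters left out ...]
708,  0.02042005, -0.98426815]]), 't': array([0.01638054, 0.55659522, 1.4565709 ])}
wrist {'intrinsics': array([[298.70596281,   0.        , 281.51649562],
       [  0.        , 298.70596281, 208.93088929],
       [  0.        ,   0.        ,   1.        ]]), 'D': array([-0.05879928,  0.        ,  0.        ,  0.        ,  0.        ]), 'tool_from_camera': array([[-1.06088251e-03, -2.80196245e-01,  9.59942154e-01,
        -1.42506416e-01],
       [ 9.99999428e-01, -4.28824465e-04,  9.79982900e-04,
         6.82091769e-04],
       [ 1.37059153e-04,  9.59942644e-01,  2.80196539e-01,
        -7.04503677e-02],
       [ 0.00000000e+00,  0.00000000e+00,  0.00000000e+00,
         1.00000000e+00]])}
```

View pics/scene0.png

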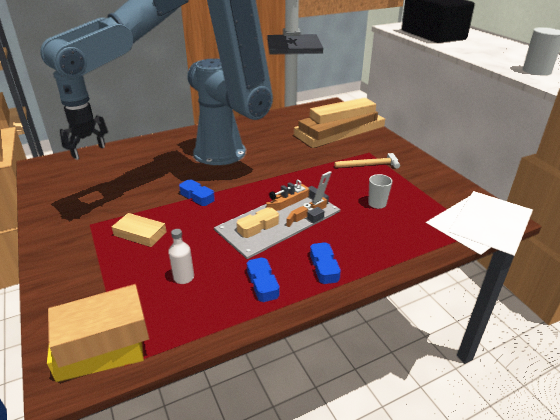

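View pics/top0.png

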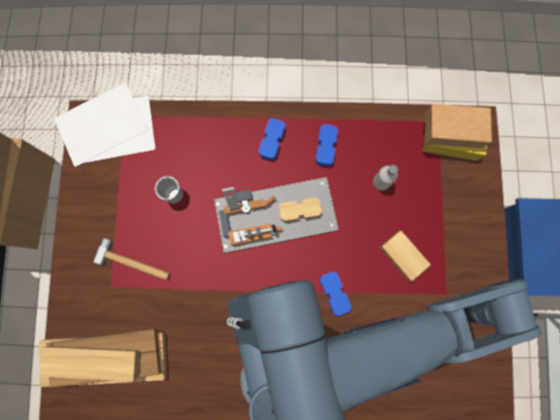

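View pics/wrist0.png

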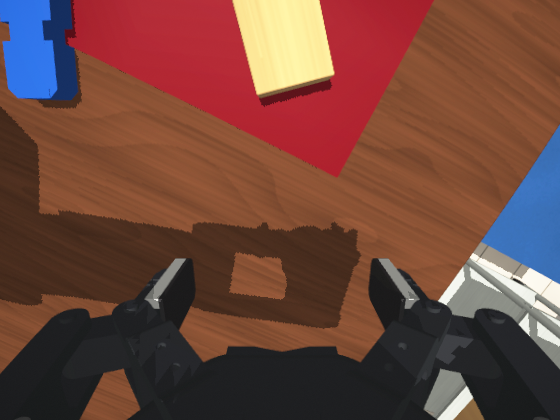

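The jig is at about (277,215) in the top view, loading towards the left (world +y). The hasp is on the far side and the pin on the robot's side. I'll enlarge it next.

```bash
python3 - <<'E'
import cv2
a=cv2.imread("pics/top0.png")[170:260,205:345];cv2.imwrite("pics/topc.png",cv2.resize(a,None,fx=5.7,fy=5.7,interpolation=cv2.INTER_CUBIC))
a=cv2.imread("pics/scene0.png")[165:260,210:345];cv2.imwrite("pics/scenec.png",cv2.resize(a,None,fx=5.7,fy=5.7,interpolation=cv2.INTER_CUBIC))
E
```

```text
(no output)
```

View pics/topc.png

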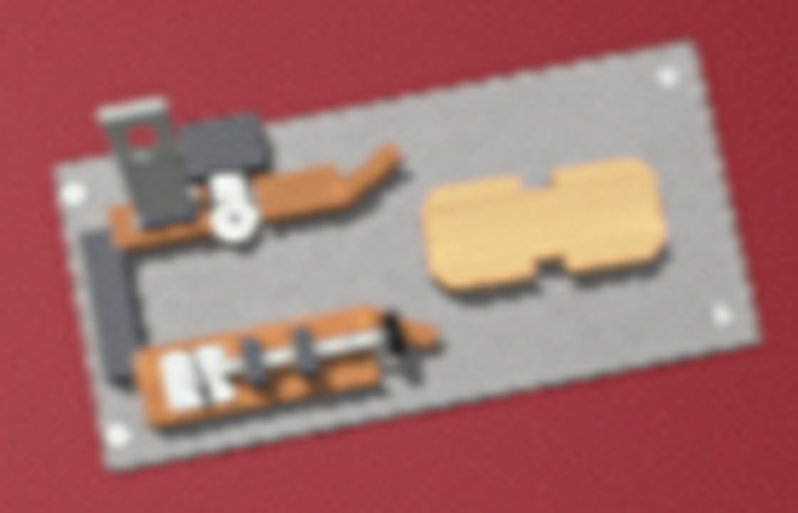

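View pics/scenec.png

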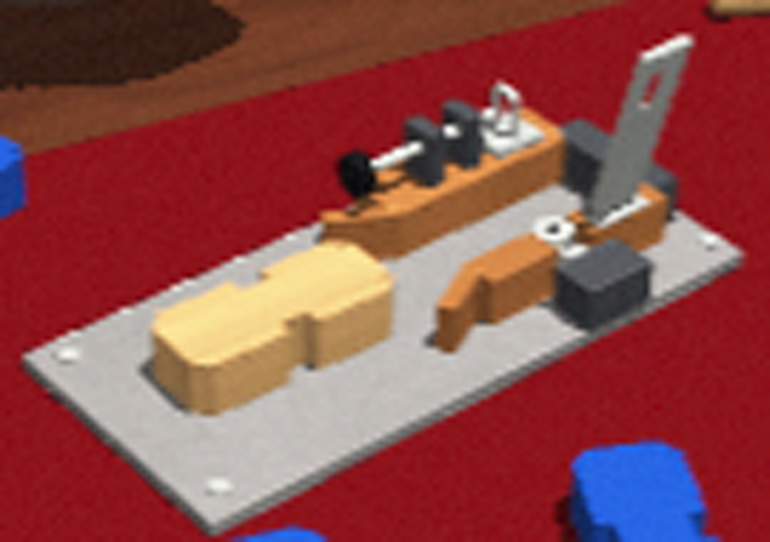

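```bash
cat > h.py <<'E'
import numpy as np, cv2, pickle
from scipy.optimize import least_squares
from scipy.spatial.transform import Rotation as Rn
def proj(c,X):
    r,_=cv2.Rodrigues(c["R"]); return cv2.projectPoints(np.asarray(X,float).reshape(-1,3),r,c["t"],c["intrinsics"],c["D"])[0].reshape(-1,2)
def J2W(p,X):
    X=np.asarray(X,float).reshape(-1,3);c,s=np.cos(p[2]),np.sin(p[2])
    return np.c_[p[0]+c*X[:,0]-s*X[:,1],p[1]+s*X[:,0]+c*X[:,1],X[:,2]]
def uncrop(pts,off,f=5.7): return (np.asarray(pts,float)+.5)/f-.5+np.array(off)
def plane(c,uv,z):
    n=cv2.undistortPoints(np.asarray(uv,float).reshape(-1,1,2),c["intrinsics"],c["D"]).reshape(-1,2)
    d=np.c_[n,np.ones(len(n))]@c["R"]; o=-c["R"].T@c["t"]
    return o+d*((z-o[2])/d[:,2])[:,None]
def rot(q): return Rn.from_quat([q[1],q[2],q[3],q[0]]).as_matrix()
E
python3 - <<'E'
from h import *
from bench import ctrl
T=ctrl.camera("top");S=ctrl.camera("scene")
t=uncrop([(53,168),(692,40),(762,343),(105,470)],(205,170));tx=np.array([(200,-95,12),(-200,-95,12),(-200,95,12),(200,95,12)])/1e3
s=uncrop([(23,357),(213,532),(743,253)],(210,165));sx=np.array([(-200,95,12),(-200,-95,12),(200,-95,12)])/1e3
ft=lambda p:(proj(T,J2W(p,tx))-t).ravel()
fs=lambda p:(proj(S,J2W(p,sx))-s).ravel()
for f in(ft,fs,lambda p:np.r_[ft(p),fs(p)]):
    r=least_squares(f,[.5,0,1.4]);print(r.x,np.abs(r.fun).max())
p=r.x
# blank fit
B=np.array([(70,-20,36),(60,-30,36),(-60,-30,36),(-70,-20,36),(-70,20,36),(-60,30,36),(60,30,36),(70,20,36)])/1e3
bt=uncrop([(422,207),(438,188),(635,160),(657,178),(663,245),(640,264),(455,292),(432,270)],(205,170))
# world positions at z=.048
W=plane(T,bt,.048);c,s_=np.cos(p[2]),np.sin(p[2])
print(np.round(((W[:,:2]-p[:2])@np.array([[c,-s_],[s_,c]]))*1e3,1))
g=lambda b:(proj(T,J2W(p,J2W(b,B)+[0,0,.012]))-bt).ravel()
r=least_squares(g,[-.07,0,0]);print(r.x,r.fun.reshape(-1,2).round(1).tolist())
np.save("jig.npy",p)
for n,c in(("top",T),("scene",S)):
    print(n,proj(c,J2W(p,np.array([(135,55,83),(6,55,67),(165,0,44),(-7,0,12),(135,-42,50)])/1e3)).round(1).tolist())
E
```

```text
[0.55416808 0.01287659 1.78642712] 0.40973946210579015
[0.55797604 0.01067081 1.7948586 ] 0.5069757298400646
[0.55521938 0.01233219 1.78958095] 1.3215763754363934
[[ -14.6  -18.3]
 [ -26.2  -27.6]
 [-144.6  -20.9]
 [-155.1   -7.6]
 [-149.9   32.6]
 [-134.1   41. ]
 [ -23.5   35.7]
 [ -12.8   20.1]]
[-0.08260869  0.00687113 -0.0743913 ] [[-0.1, 0.0], [-0.3, 0.1], [0.2, 0.7], [-0.4, 0.0], [0.3, -0.2], [1.8, -0.3], [-1.1, -0.8], [-0.4, 0.5]]
top [[238.3, 234.3], [276.9, 227.3], [227.7, 221.7], [277.5, 213.4], [233.9, 207.7]]
scene [[298.6, 180.0], [269.8, 196.5], [314.8, 192.9], [277.0, 218.3], [316.8, 199.7]]
```

```bash
cat >> h.py <<'E'
def rel(obs,tgts,yaw_off=0.):
    """tgts: TCP in jig mm; tool down, tool y = jig y"""
    p=np.load("jig.npy");a=p[2]+yaw_off
    ex=np.array([np.cos(a),np.sin(a),0]);ey=np.array([-np.sin(a),np.cos(a),0])
    Rt=np.c_[[0,0,-1],ey,ex];R0=rot(obs["eef_rot"])
    rv=Rn.from_matrix(R0.T@Rt).as_rotvec()
    for t in tgts:
        w=J2W(p,np.array(t)/1e3)[0]; print("turn",rv.round(3),"shift",((w-obs["eef_pos"])@R0*1e3).round(1))
def where(obs):
    p=np.load("jig.npy");c,s=np.cos(p[2]),np.sin(p[2]);d=obs["eef_pos"]-[p[0],p[1],0]
    f=obs["wrist_force"];M=np.array([[c,s,0],[-s,c,0],[0,0,1]])
    R0=rot(obs["eef_rot"]);print("t",obs["time_s"],"jig TCP mm",(M@d*1e3).round(1),"F jig",(M@f).round(1),"toolz in jig",(M@R0[:,2]).round(3),"toolx",R0[:,0].round(3),"open",round(obs["opening"],3),"q",obs["q"].round(2))
E
python3 - <<'E'
from h import *
from bench import ctrl
o=ctrl.get_obs();where(o);print(rot(o["eef_rot"]).round(2))
rel(o,[(-190,0,200),(-190,4,60)])
T=ctrl.camera("top");p=np.load("jig.npy")
print("glue,offcut,hammer,tin",plane(T,[(383,188),(406,257),(135,262),(172,197)],0.).round(3))
E
```

```text
t 0.25 jig TCP mm [-449.5  406.9  230.9] F jig [-0.3  0.4  0.1] toolz in jig [-0.24   0.971 -0.   ] toolx [-0.     0.001 -1.   ] open 1.001 q [-1.32  0.18  1.61 -0.    1.35 -0.21]
[[-0.    0.44 -0.9 ]
 [ 0.   -0.9  -0.44]
 [-1.   -0.   -0.  ]]
turn [1.813e+00 1.000e-03 1.000e-03] shift [  31.1 -154.5 -457.2]
turn [1.813e+00 1.000e-03 1.000e-03] shift [ 171.1 -155.3 -453.3]
glue,offcut,hammer,tin [[ 0.656 -0.365  0.   ]
 [ 0.415 -0.439  0.   ]
 [ 0.379  0.496  0.   ]
 [ 0.611  0.38   0.   ]]
```

```bash
sed -i 's/c_\[\[0,0,-1\],ey,ex\]/c_[[0,0,-1],-ey,-ex]/' h.py; python3 - <<'E'
from h import *
from bench import ctrl
o=ctrl.get_obs()
rel(o,[(-190,0,200),(-190,0,120)])
E
```

```text
turn [-1.329e+00 -1.000e-03  0.000e+00] shift [  31.1 -154.5 -457.2]
turn [-1.329e+00 -1.000e-03  0.000e+00] shift [ 111.1 -154.5 -457.2]
```

Call:
servo_tool([
  [-0.17,0,0,4,-20,-58,0],
  [-0.34,0,0,8,-40,-115,-0.5],
  [-0.51,0,0,12,-60,-172,-0.76],
  [-0.68,0,0,16,-80,-230,-0.76],
  [-0.85,0,0,20,-100,-290,-0.76],
  [-1.02,0,0,24,-120,-350,-0.76],
  [-1.19,0,0,28,-140,-405,-0.76],
  [-1.329,0,0,31,-154,-457,-0.76],
])

```text
time_s: 1.3
eef_pos: [0.5977, -0.1716, 0.2]
eef_rot: [0.553, 0.441, 0.553, -0.441]
wrist_force: [0.1, -0.7, -0.5]
opening: 0.115
```

```bash
python3 - <<'E'
from h import *
from bench import ctrl
o=ctrl.get_obs();where(o)
c=ctrl.camera("wrist");cv2.imwrite("pics/w1.png",c["pixels"])
rel(ctrl.get_obs(),[(-190,-1,110),(-190,-1,34)])
E
```

```text
t 1.3 jig TCP mm [-188.8   -1.5  200. ] F jig [-0.7  0.  -0.5] toolz in jig [-1.    -0.006 -0.001] toolx [-0.     0.001 -1.   ] open 0.115 q [-0.47  0.31  1.51  0.    1.32 -0.7 ]
turn [ 0.014 -0.003 -0.003] shift [89.6 -5.4  5. ]
turn [ 0.014 -0.003 -0.003] shift [165.6  -5.6   5.3]
```

View pics/w1.png

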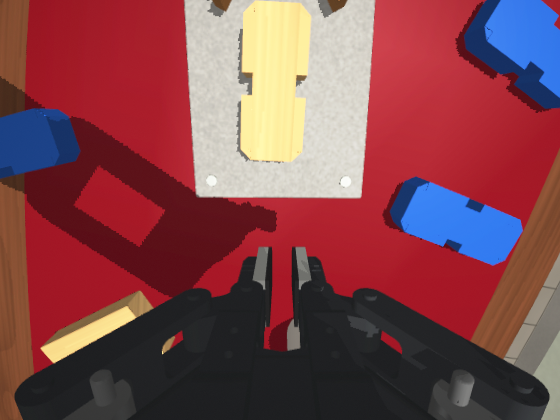

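```bash
cat >> h.py <<'E'
def wcam(c,obs):
    R0=rot(obs["eef_rot"]);M=c["tool_from_camera"];Rwc=R0@M[:3,:3];t=R0@M[:3,3]+obs["eef_pos"]
    d=dict(c);d["R"]=Rwc.T;d["t"]=-Rwc.T@t;return d
def w2j(W):
    p=np.load("jig.npy");c,s=np.cos(p[2]),np.sin(p[2]);W=np.atleast_2d(W)
    return np.c_[(W[:,:2]-p[:2])@np.array([[c,-s],[s,c]]),W[:,2]]*1e3
E
python3 - <<'E'
from h import *
from bench import ctrl
o=ctrl.get_obs();c=wcam(ctrl.camera("wrist"),o)
print(w2j(plane(c,[(197,197),(361,197)],.012)).round(1))
print(w2j(plane(c,[(240,153),(251,161),(294,162),(302,154),(304,97),(240,73),(250,1),(305,2)],.048)).round(1))
o=ctrl.get_obs();rel(o,[(-190,-1,110),(-190,-1,34)])
E
```

```text
[[-198.1   90.2   12. ]
 [-195.5  -97.3   12. ]]
[[-144.3   35.1   48. ]
 [-151.9   24.4   48. ]
 [-152.3  -17.8   48. ]
 [-144.4  -25.4   48. ]
 [ -91.5  -25.6   48. ]
 [ -71.3   33.7   48. ]
 [ -11.3   24.1   48. ]
 [ -11.4  -24.1   48. ]]
turn [ 0.008 -0.002 -0.001] shift [89.5 -2.6  3.2]
turn [ 0.008 -0.002 -0.001] shift [165.5  -2.7   3.4]
```

Call:
servo_tool([
  [0.008,0,0,40,-5,3,-0.76],
  [0.008,0,0,90,-5,3,-0.76],
  [0.008,0,0,130,-5,3,-0.76],
  [0.008,0,0,155,-5,3,-0.76],
  [0.008,0,0,165,-5,3,-0.76],
  [0.008,0,0,165,-5,-7,-0.76],
  [0.008,0,0,165,-5,-15,-0.76],
  [0.008,0,0,165,-5,-20,-0.76],
])

```text
time_s: 2.4
eef_pos: [0.5906, -0.1502, 0.0359]
eef_rot: [0.552, 0.443, 0.551, -0.441]
wrist_force: [-0.2, -0.1, -0.4]
opening: 0.122
```

```bash
cat > pic.py <<'E'
import sys
from h import *
from bench import ctrl
o=ctrl.get_obs();where(o)
for n in sys.argv[2:]:
    c=ctrl.camera(n)["pixels"]
    if n=="top": c=cv2.resize(c[170:260,205:345],None,fx=5.7,fy=5.7,interpolation=cv2.INTER_CUBIC)
    if n=="scene": c=cv2.resize(c[150:260,200:345],None,fx=5.4,fy=5.4,interpolation=cv2.INTER_CUBIC)
    cv2.imwrite(f"pics/{n}{sys.argv[1]}.png",c)
E
python3 pic.py 2 wrist scene
```

```text
t 2.4 jig TCP mm [-166.3    0.7   35.9] F jig [-0.1  0.2 -0.4] toolz in jig [-1.    -0.001 -0.001] toolx [ 0.002  0.001 -1.   ] open 0.122 q [-0.44  0.49  1.64  0.    1.01 -0.67]
```

View pics/wrist2.png

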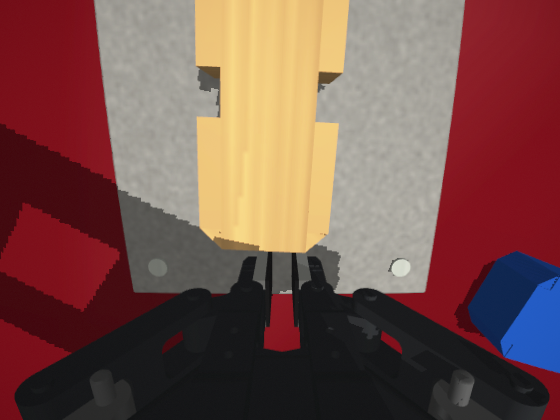

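View pics/scene2.png

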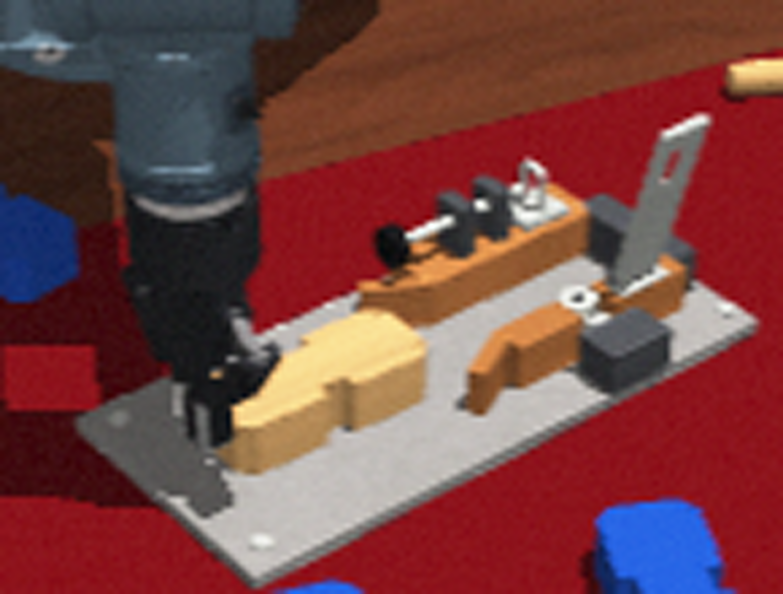

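Call:
servo_tool([
  [0,0,0,0,0,-10,-0.76],
  [0,0,0,0,0,-22,-0.76],
  [0,0,0,0,1,-34,-0.76],
  [0,0,0,0,2,-46,-0.76],
  [0,0,0,0,3,-58,-0.76],
  [0,0,0,0,4,-70,-0.76],
  [0,0,0,0,4,-80,-0.76],
  [0,0,0,0,4,-90,-0.76],
])

```text
time_s: 3.5
eef_pos: [0.5746, -0.0607, 0.0357]
eef_rot: [0.552, 0.443, 0.552, -0.441]
wrist_force: [1.5, -3.0, 1.8]
opening: 0.12
```

```bash
python3 pic.py 3 wrist scene
```

```text
t 3.5 jig TCP mm [-75.5  -3.1  35.7] F jig [-3.3 -0.8  1.8] toolz in jig [-1.    -0.001 -0.001] toolx [ 0.002  0.001 -1.   ] open 0.12 q [-0.31  0.43  1.72  0.    0.98 -0.53]
```

View pics/wrist3.png

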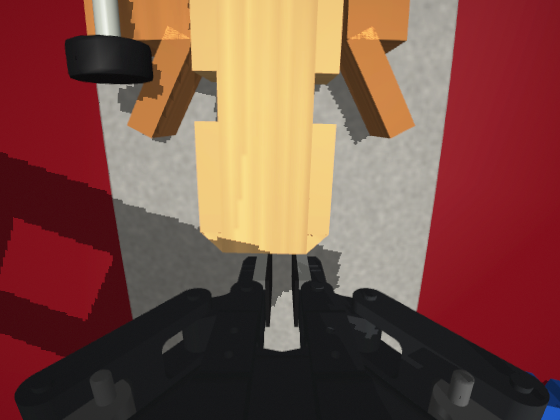

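View pics/scene3.png

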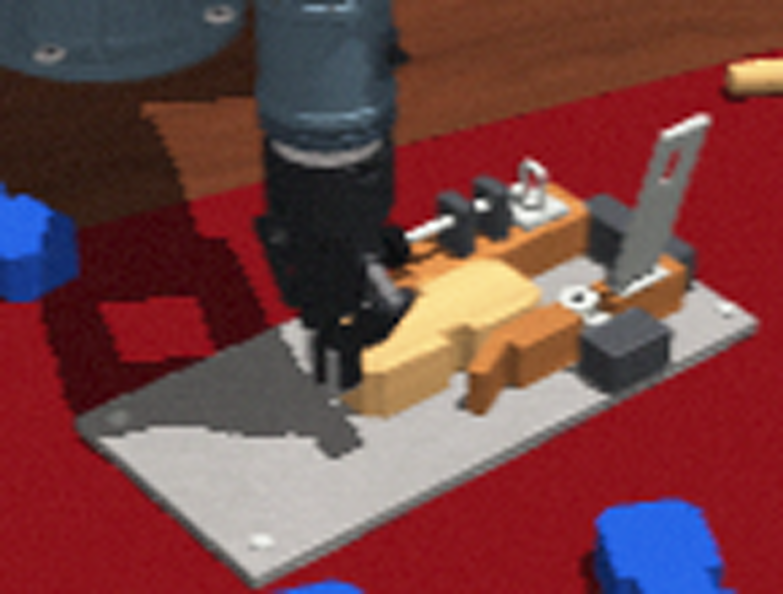

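Call:
servo_tool([
  [0,0,0,0,2,-6,-1],
  [0,0,0,0,4,-14,-1],
  [0,0,0,0,5,-22,-1],
  [0,0,0,0,5,-30,-1],
  [0,0,0,0,5,-38,-1],
  [0,0,0,0,5,-46,-1],
  [0,0,0,0,5,-54,-1],
  [0,0,0,0,5,-60,-1],
])

```text
time_s: 4.6
eef_pos: [0.5666, -0.0008, 0.0359]
eef_rot: [0.553, 0.443, 0.551, -0.441]
wrist_force: [3.2, -5.6, -0.7]
opening: -0.003
```

```bash
python3 pic.py 4 wrist scene
```

```text
t 4.6 jig TCP mm [-15.3  -8.3  35.9] F jig [-6.2 -1.9 -0.7] toolz in jig [-1.    -0.002 -0.   ] toolx [ 0.003  0.001 -1.   ] open -0.003 q [-0.21  0.41  1.75  0.    0.97 -0.43]
```

View pics/wrist4.png

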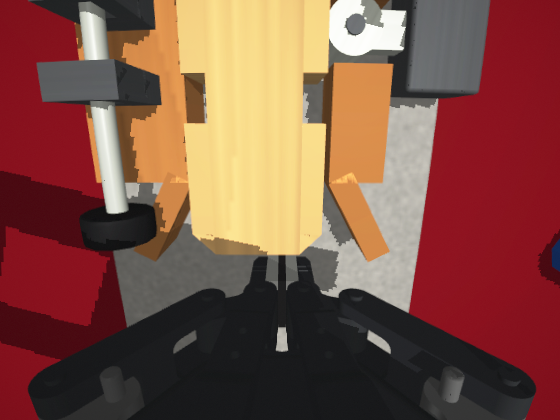

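View pics/scene4.png

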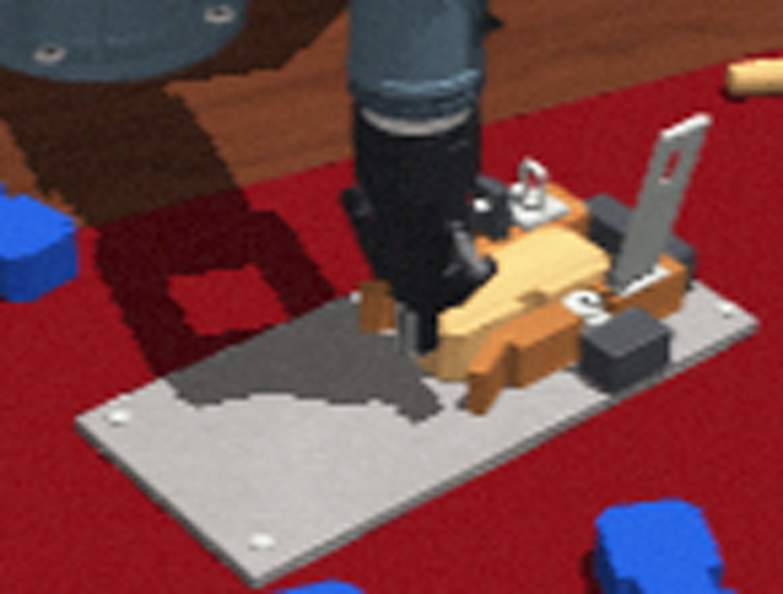

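Call:
servo_tool([
  [0,0,0,0,0,-3,-1],
  [0,0,0,0,0,-6,-1],
  [0,0,0,0,0,-9,-1],
  [0,0,0,0,0,-12,-1],
  [0,0,0,0,0,-15,-1],
  [0,0,0,0,0,-17,-1],
  [0,0,0,0,0,-18,-1],
  [0,0,0,0,0,-18,-1],
])

```text
time_s: 5.7
eef_pos: [0.5627, 0.0169, 0.0359]
eef_rot: [0.553, 0.442, 0.551, -0.441]
wrist_force: [1.1, -4.8, -0.4]
opening: 0.001
```

```bash
python3 pic.py 5 wrist
```

```text
t 5.7 jig TCP mm [ 2.8 -8.3 35.9] F jig [-5.  -0.1 -0.4] toolz in jig [-1.    -0.003  0.   ] toolx [ 0.003  0.    -1.   ] open 0.001 q [-0.18  0.41  1.76  0.    0.97 -0.4 ]
```

View pics/wrist5.png

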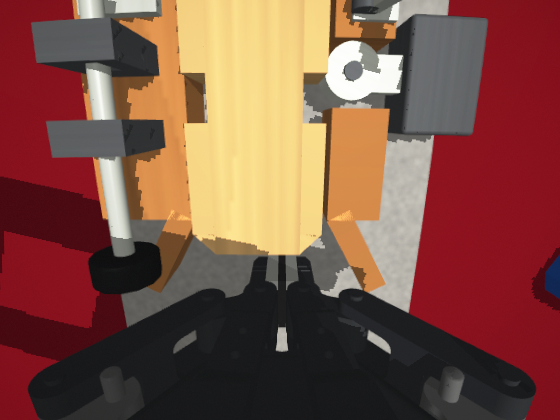

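Call:
servo_tool([
  [0,0,0,0,0,-2,-1],
  [0,0,0,0,0,-4,-1],
  [0,0,0,0,0,-6,-1],
  [0,0,0,0,0,-7,-1],
  [0,0,0,0,0,-8,-1],
  [0,0,0,0,0,-9,-1],
  [0,0,0,0,0,-10,-1],
  [0,0,0,0,0,-10,-1],
])

```text
time_s: 6.75
eef_pos: [0.5604, 0.0268, 0.0359]
eef_rot: [0.553, 0.442, 0.552, -0.441]
wrist_force: [0.8, -0.3, -0.2]
opening: -0.002
```

```bash
python3 pic.py 6 wrist
```

```text
t 6.75 jig TCP mm [13.  -8.2 35.9] F jig [-0.4 -0.7 -0.2] toolz in jig [-1.    -0.003 -0.   ] toolx [ 0.003  0.001 -1.   ] open -0.002 q [-0.16  0.4   1.77  0.    0.97 -0.39]
```

View pics/wrist6.png

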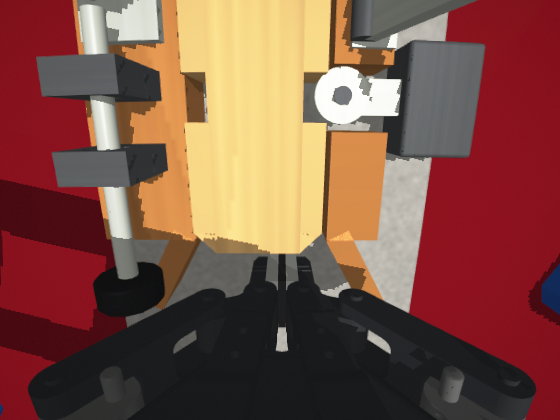

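Call:
servo_tool([
  [0,0,0,0,0,-1,-1],
  [0,0,0,0,0,-1,-1],
  [0,0,0,0,0,-2,-1],
  [0,0,0,0,0,-2,-1],
  [0,0,0,0,0,-3,-1],
  [0,0,0,0,0,-3,-1],
  [0,0,0,0,0,-3,-1],
  [0,0,0,0,0,-3,-1],
])

```text
time_s: 7.8
eef_pos: [0.5606, 0.0274, 0.0363]
eef_rot: [0.554, 0.442, 0.55, -0.441]
wrist_force: [1.0, -11.0, -1.1]
opening: -0.0
```

```bash
python3 pic.py 7 wrist
```

```text
t 7.8 jig TCP mm [13.5 -8.5 36.3] F jig [-11.    1.4  -1.1] toolz in jig [-1.    -0.003  0.004] toolx [ 0.004 -0.003 -1.   ] open -0.0 q [-0.16  0.4   1.77 -0.    0.96 -0.38]
```

View pics/wrist7.png

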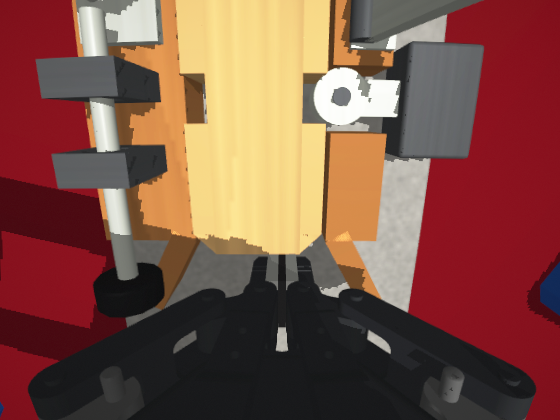

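```bash
python3 - <<'E'
from h import *
from bench import ctrl
p=np.load("jig.npy");o=ctrl.get_obs()
S=ctrl.camera("scene");T=ctrl.camera("top")
for th in np.arange(1.7,2.11,.05):
    X=np.array([[x,-42+130*np.cos(th),50+130*np.sin(th)] for x in(117,153)])/1e3
    print(round(th,2),((proj(S,J2W(p,X))-[210,165]+.5)*5.7).round(0).tolist(),((proj(T,J2W(p,X))-[205,170]+.5)*5.7).round(0).tolist())
# knob y from wrist
c=wcam(ctrl.camera("wrist"),o)
print("knob top", w2j(plane(c,[(98,285),(163,285)],.067)).round(1))
print("fence edges(+y inner,outer;-y inner,outer) z44", w2j(plane(c,[(195,238),(106,239),(328,240),(379,240)],.044)).round(1))
rel(o,[(0,-8,36),(0,-8,240),(135,-175,240),(135,-175,160)])
E
```

```text
1.7 [[619.0, 37.0], [665.0, 17.0]] [[171.0, 138.0], [107.0, 151.0]]
1.75 [[627.0, 43.0], [672.0, 23.0]] [[169.0, 127.0], [105.0, 140.0]]
1.8 [[634.0, 49.0], [680.0, 29.0]] [[168.0, 117.0], [103.0, 130.0]]
1.85 [[642.0, 56.0], [688.0, 36.0]] [[166.0, 106.0], [101.0, 119.0]]
1.9 [[649.0, 64.0], [695.0, 43.0]] [[164.0, 96.0], [100.0, 109.0]]
1.95 [[656.0, 72.0], [702.0, 51.0]] [[163.0, 87.0], [98.0, 100.0]]
2.0 [[663.0, 80.0], [709.0, 59.0]] [[161.0, 78.0], [97.0, 90.0]]
2.05 [[670.0, 88.0], [716.0, 67.0]] [[160.0, 69.0], [96.0, 81.0]]
2.1 [[677.0, 97.0], [723.0, 76.0]] [[158.0, 60.0], [95.0, 73.0]]
knob top [[16.8 71.7 67. ]
 [17.3 42.8 67. ]]
fence edges(+y inner,outer;-y inner,outer) z44 [[ 29.6  34.2  44. ]
 [ 28.8  78.9  44. ]
 [ 28.7 -30.5  44. ]
 [ 28.6 -55.6  44. ]]
turn [ 0.003  0.004 -0.004] shift [ 0.4 -0.5 13.5]
turn [ 0.003  0.004 -0.004] shift [-2.036e+02  2.000e-01  1.420e+01]
turn [ 0.003  0.004 -0.004] shift [-203.5  167.6 -120.4]
turn [ 0.003  0.004 -0.004] shift [-123.5  167.3 -120.7]
```

Call:
servo_tool([
  [0,0,0,0,0,8,-1],
  [0,0,0,0,0,14,-1],
  [0,0,0,-40,0,14,-1],
  [0,0,0,-90,0,14,-1],
  [0,0,0,-140,0,14,-1],
  [0,0,0,-180,30,-10,-1],
  [0,0,0,-204,65,-45,-1],
  [0,0,0,-204,100,-80,-1],
])

```text
time_s: 9.0
eef_pos: [0.6419, 0.1292, 0.244]
eef_rot: [0.555, 0.443, 0.549, -0.44]
wrist_force: [0.8, -0.4, -0.2]
opening: 0.002
```

```bash
python3 pic.py 8 scene top; python3 - <<'E'
from h import *
from bench import ctrl
rel(ctrl.get_obs(),[(135,-175,240),(135,-175,160),(135,-110,160)])
E
```

```text
t 9.0 jig TCP mm [  95.2 -110.   244. ] F jig [-0.6 -0.7 -0.2] toolz in jig [-1.    -0.002  0.004] toolx [ 0.01  -0.002 -1.   ] open 0.002 q [ 0.02  0.34  1.39 -0.    1.41 -0.2 ]
turn [ 0.007  0.002 -0.005] shift [  0.8  65.4 -36.3]
turn [ 0.007  0.002 -0.005] shift [ 80.8  65.  -36.5]
turn [ 0.007  0.002 -0.005] shift [ 80.5  -0.  -36.9]
```

View pics/scene8.png

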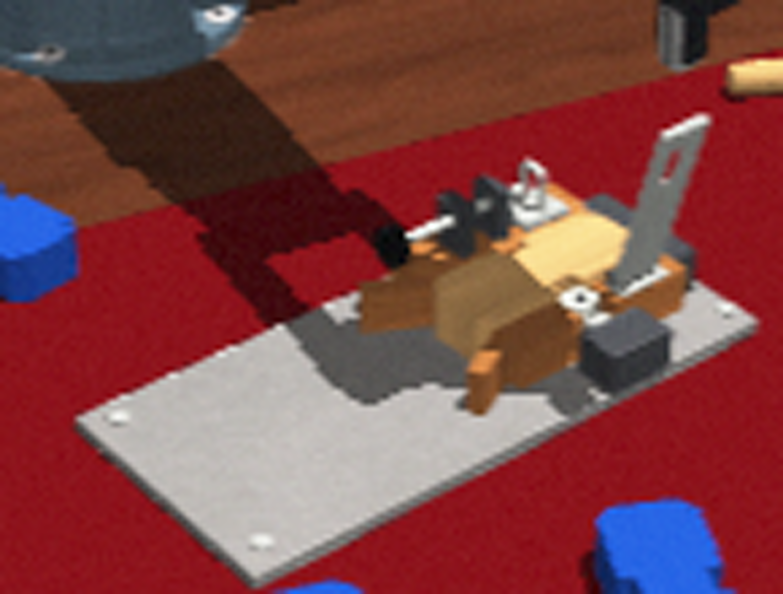

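Call:
servo_tool([
  [0.007,0,0,0,20,-12,-1],
  [0.007,0,0,0,45,-26,-1],
  [0.007,0,0,0,65,-36,-1],
  [0.007,0,0,25,65,-36,-1],
  [0.007,0,0,55,65,-36,-1],
  [0.007,0,0,80,65,-36,-1],
  [0.007,0,0,82,50,-36,-1],
  [0.007,0,0,82,32,-36,-1],
])

```text
time_s: 10.1
eef_pos: [0.6635, 0.1738, 0.157]
eef_rot: [0.552, 0.443, 0.551, -0.442]
wrist_force: [-0.2, -1.1, -0.3]
opening: -0.001
```

```bash
python3 pic.py 9 wrist scene; python3 - <<'E'
from h import *
from bench import ctrl
rel(ctrl.get_obs(),[(135,-140,160),(135,-60,160),(135,12,160)])
E
```

```text
t 10.1 jig TCP mm [ 134.1 -140.7  157. ] F jig [-1.   0.4 -0.3] toolz in jig [-1.     0.001  0.001] toolx [ 0.003 -0.    -1.   ] open -0.001 q [ 0.08  0.49  1.37 -0.    1.29 -0.13]
turn [-0.001  0.001 -0.003] shift [-2.1 -0.2 -0.7]
turn [-0.001  0.001 -0.003] shift [ -2.4 -80.2  -0.7]
turn [-0.001  0.001 -0.003] shift [  -2.6 -152.2   -0.6]
```

View pics/wrist9.png

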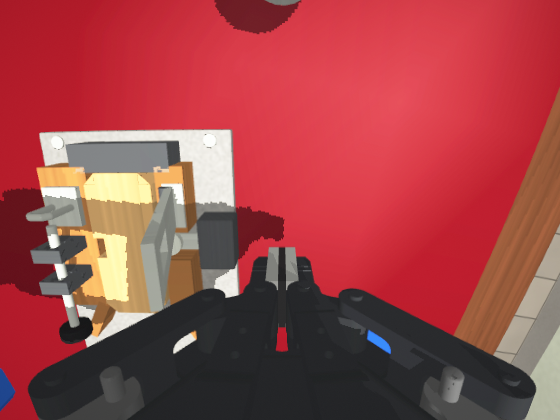

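View pics/scene9.png

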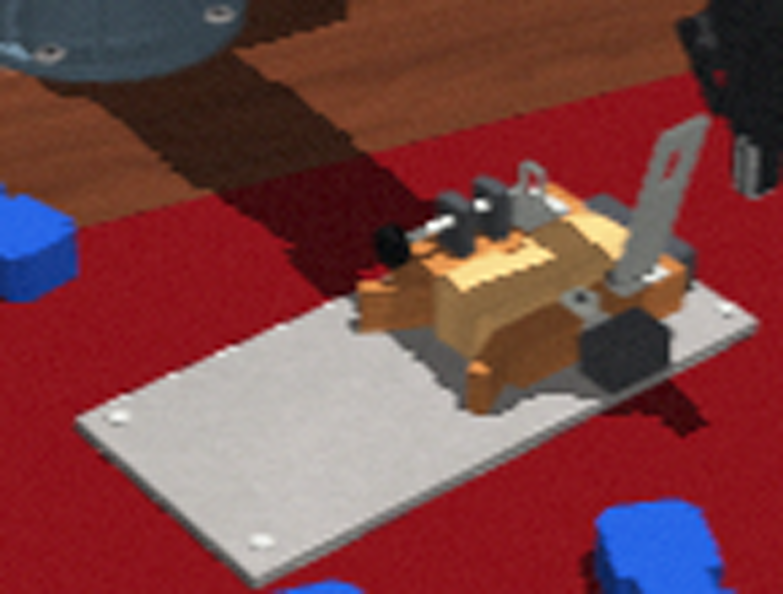

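```bash
python3 - <<'E'
from h import *
from bench import ctrl
p=np.load("jig.npy");o=ctrl.get_obs();c0=ctrl.camera("wrist");c=wcam(c0,o)
X=np.array([[x,-42+r*np.cos(1.87),50+r*np.sin(1.87)] for x in(117,153) for r in (0,130)]+[[134,-140,157]])/1e3
print(proj(c,J2W(p,X)).round(0).tolist())
cv2.imwrite("pics/w9c.png",cv2.resize(c0["pixels"][120:350,20:320],None,fx=2.6,fy=2.6,interpolation=cv2.INTER_CUBIC))
E
```

```text
[[172.0, 224.0], [162.0, 307.0], [168.0, 185.0], [152.0, 240.0], [282.0, 261.0]]
```

View pics/w9c.png

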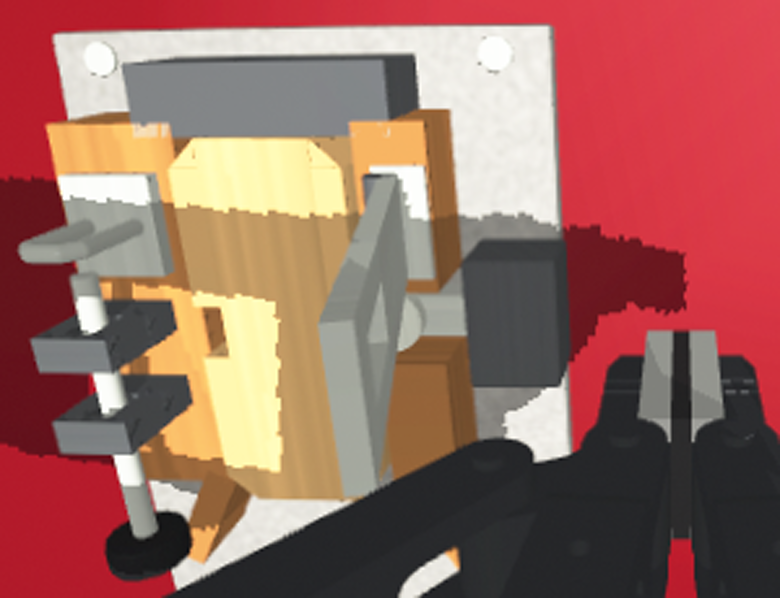

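Call:
servo_tool([
  [0,0,0,0,-16,-1,-1],
  [0,0,0,0,-32,-1,-1],
  [0,0,0,0,-46,-1,-1],
  [0,0,0,0,-60,-1,-1],
  [0,0,0,0,-74,-1,-1],
  [0,0,0,0,-88,-1,-1],
  [0,0,0,0,-102,-1,-1],
  [0,0,0,0,-114,-1,-1],
])

```text
time_s: 11.25
eef_pos: [0.5522, 0.1501, 0.1579]
eef_rot: [0.553, 0.444, 0.55, -0.442]
wrist_force: [1.7, 1.0, -0.2]
opening: -0.001
```

```bash
python3 pic.py 10 wrist scene; python3 - <<'E'
from h import *
from bench import ctrl
rel(ctrl.get_obs(),[(135,14,157),(135,18,56)])
E
```

```text
t 11.25 jig TCP mm [135.2 -27.  157.9] F jig [ 0.6 -1.9 -0.2] toolz in jig [-1.     0.001  0.001] toolx [ 0.005 -0.    -1.   ] open -0.001 q [ 0.06  0.25  1.68 -0.    1.21 -0.16]
turn [-0.001  0.001 -0.003] shift [  0.6 -40.2   0.4]
turn [-0.001  0.001 -0.003] shift [101.6 -44.6   0.2]
```

View pics/wrist10.png

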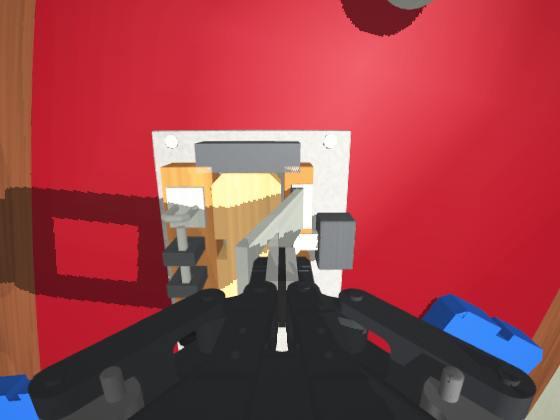

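View pics/scene10.png

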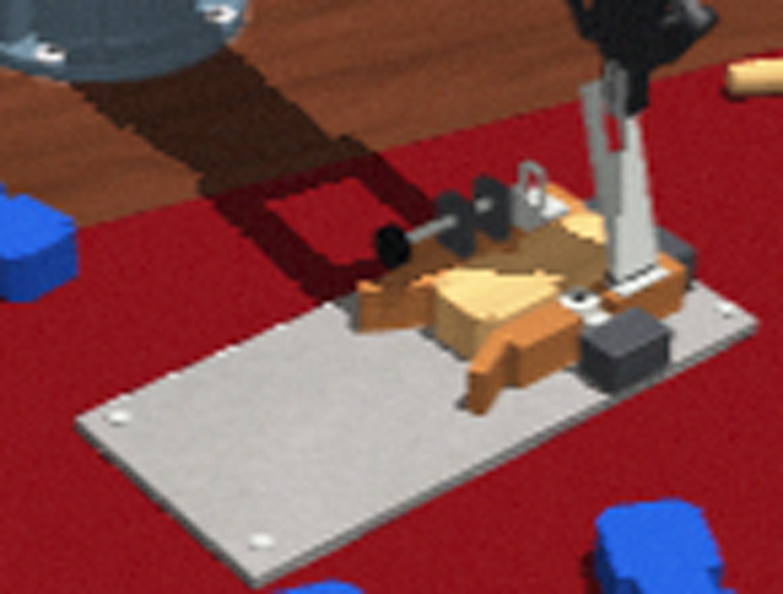

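Call:
servo_tool([
  [0,0,0,0,-14,0,-1],
  [0,0,0,0,-28,0,-1],
  [0,0,0,2,-40,0,-1],
  [0,0,0,15,-42,0,-1],
  [0,0,0,30,-43,0,-1],
  [0,0,0,45,-44,0,-1],
  [0,0,0,60,-44,0,-1],
  [0,0,0,75,-44,0,-1],
])

```text
time_s: 12.35
eef_pos: [0.5085, 0.1406, 0.0812]
eef_rot: [0.552, 0.443, 0.551, -0.442]
wrist_force: [0.3, -0.7, 2.8]
opening: 0.004
```

```bash
python3 pic.py 11 wrist scene
```

```text
t 12.35 jig TCP mm [135.3  17.7  81.2] F jig [-0.7 -0.1  2.8] toolz in jig [-1.     0.001  0.001] toolx [ 0.003 -0.    -1.   ] open 0.004 q [ 0.04  0.26  1.84 -0.    1.03 -0.17]
```

View pics/wrist11.png

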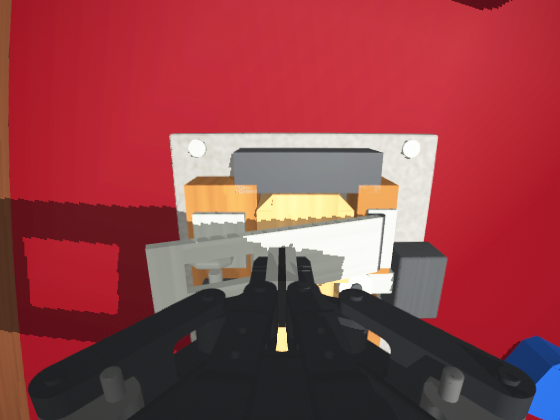

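View pics/scene11.png

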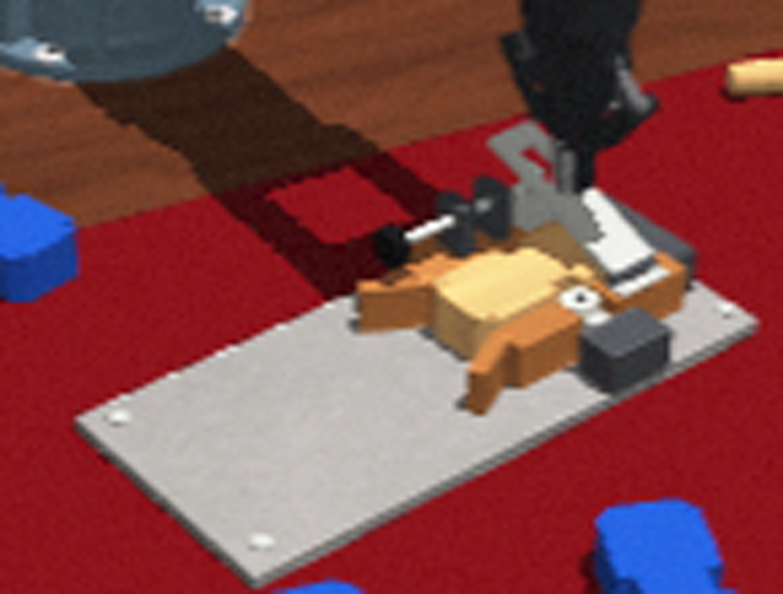

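Call:
servo_tool([
  [0,0,0,6,0,0,-1],
  [0,0,0,12,0,0,-1],
  [0,0,0,17,0,0,-1],
  [0,0,0,21,0,0,-1],
  [0,0,0,24,0,0,-1],
  [0,0,0,26,0,0,-1],
  [0,0,0,27,0,0,-1],
  [0,0,0,28,0,0,-1],
])

```text
time_s: 13.45
eef_pos: [0.5074, 0.1405, 0.0556]
eef_rot: [0.552, 0.442, 0.552, -0.443]
wrist_force: [-16.6, -2.1, 39.8]
opening: 0.002
```

```bash
python3 pic.py 12 wrist scene
```

```text
t 13.45 jig TCP mm [135.5  18.8  55.6] F jig [ 1.6 16.7 39.8] toolz in jig [-1.     0.     0.001] toolx [-0.001 -0.001 -1.   ] open 0.002 q [ 0.05  0.31  1.85 -0.    0.98 -0.17]
```

View pics/scene12.png

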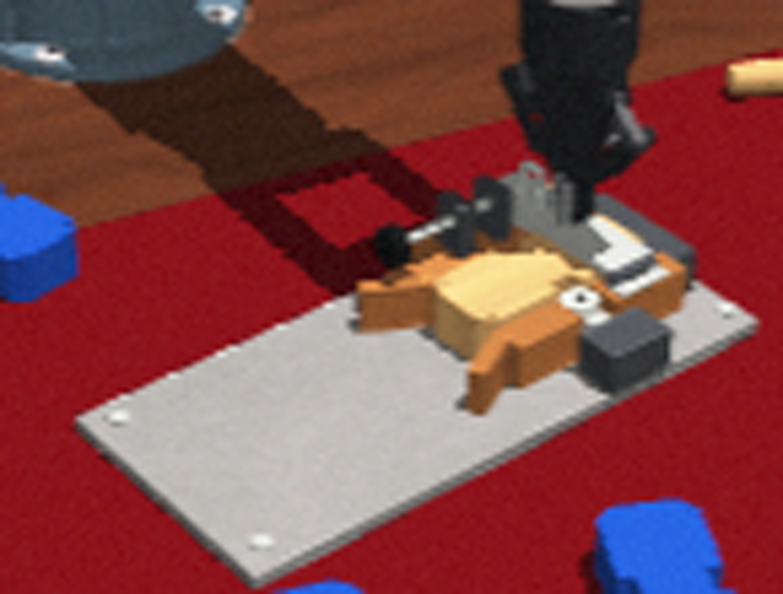

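Call:
servo_tool([
  [0,0,0,-10,0,0,-1],
  [0,0,0,-50,0,0,-1],
  [0,0,0,-85,0,10,-1],
  [0,0,0,-85,-8,45,-1],
  [0,0,0,-85,-15,80,-1],
  [0,0,0,-85,-22,115,-1],
  [0,0,0,-85,-30,150,-1],
  [0,0,0,-85,-38,175,-1],
])

```text
time_s: 14.55
eef_pos: [0.5086, -0.0401, 0.141]
eef_rot: [0.552, 0.442, 0.551, -0.443]
wrist_force: [-0.1, -0.6, 0.2]
opening: 0.003
```

```bash
python3 pic.py 13 wrist scene top;python3 - <<'E'
from h import *
from bench import ctrl
rel(ctrl.get_obs(),[(-30,57,140),(-30,57,62)])
E
```

```text
t 14.55 jig TCP mm [-41.   56.9 141. ] F jig [-0.6  0.2  0.2] toolz in jig [-1.     0.001  0.002] toolx [ 0.    -0.002 -1.   ] open 0.003 q [-0.31  0.14  1.85 -0.    1.15 -0.53]
turn [-0.002  0.001  0.001] shift [  0.9  -0.2 -10.4]
turn [-0.002  0.001  0.001] shift [ 78.9  -0.1 -10.5]
```

View pics/wrist13.png

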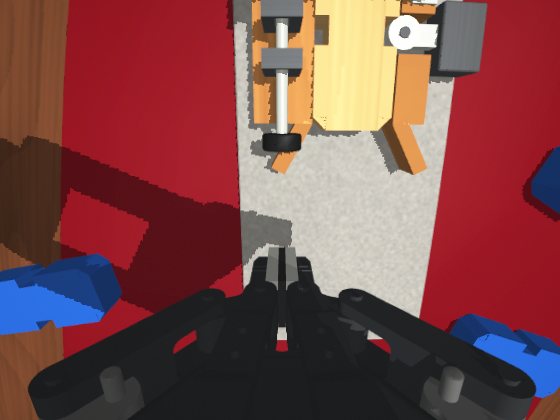

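View pics/scene13.png

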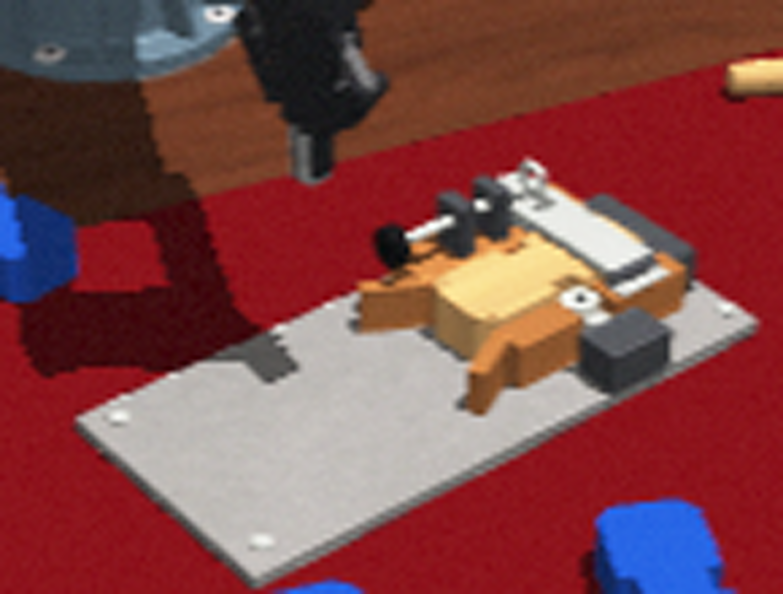

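Call:
servo_tool([
  [0,0,0,30,0,0,-1],
  [0,0,0,60,0,0,-1],
  [0,0,0,78,0,0,-1],
  [0,0,0,80,0,-5,-1],
  [0,0,0,80,0,-15,-1],
  [0,0,0,80,0,-24,-1],
  [0,0,0,80,0,-32,-1],
  [0,0,0,80,0,-38,-1],
])

```text
time_s: 15.7
eef_pos: [0.5004, -0.0018, 0.0614]
eef_rot: [0.552, 0.443, 0.551, -0.443]
wrist_force: [0.5, -0.1, 0.1]
opening: 0.001
```

```bash
python3 pic.py 14 wrist scene
```

```text
t 15.7 jig TCP mm [-1.9 56.6 61.4] F jig [-0.2 -0.5  0.1] toolz in jig [-1.     0.002  0.001] toolx [ 0.001 -0.001 -1.   ] open 0.001 q [-0.24  0.25  1.92 -0.    0.98 -0.46]
```

View pics/wrist14.png

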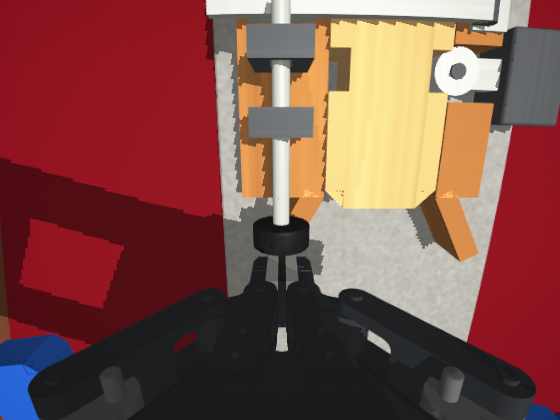

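View pics/scene14.png

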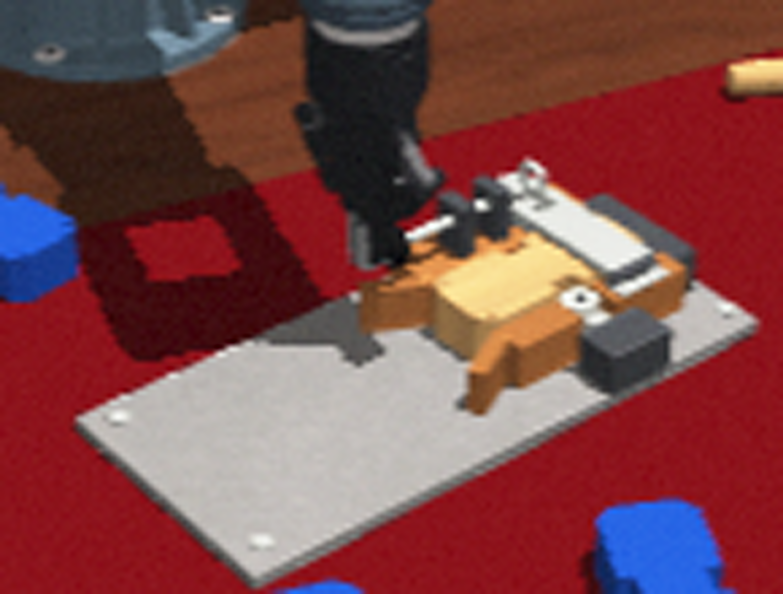

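Call:
servo_tool([
  [0,0,0,0,0,-5,-1],
  [0,0,0,0,0,-11,-1],
  [0,0,0,0,0,-17,-1],
  [0,0,0,0,0,-23,-1],
  [0,0,0,0,0,-28,-1],
  [0,0,0,0,0,-33,-1],
  [0,0,0,0,0,-37,-1],
  [0,0,0,0,0,-39,-1],
])

```text
time_s: 16.8
eef_pos: [0.4919, 0.0366, 0.0612]
eef_rot: [0.552, 0.443, 0.551, -0.443]
wrist_force: [1.0, -2.8, 0.9]
opening: 0.006
```

```bash
python3 pic.py 15 wrist scene
```

```text
t 16.8 jig TCP mm [37.4 56.5 61.2] F jig [-2.9 -0.4  0.9] toolz in jig [-1.     0.001  0.001] toolx [ 0.    -0.001 -1.   ] open 0.006 q [-0.17  0.23  1.93 -0.    0.97 -0.38]
```

View pics/wrist15.png

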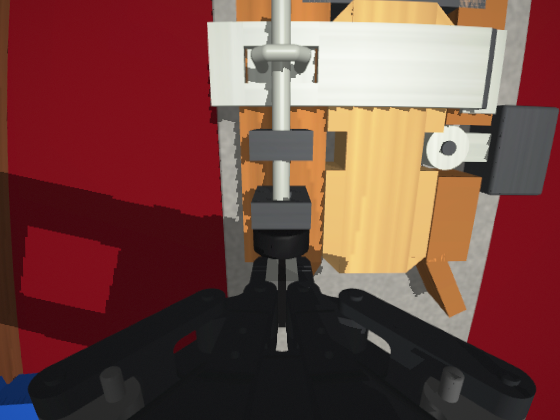

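View pics/scene15.png

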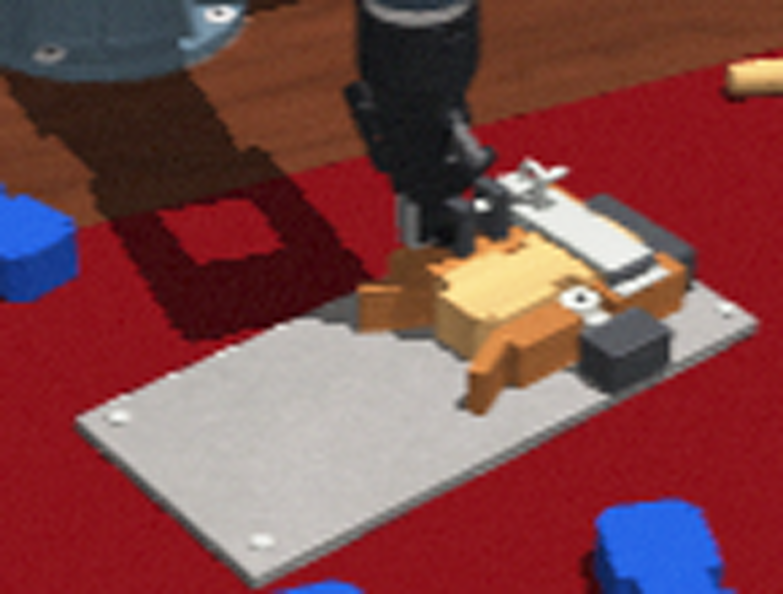

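The pin is through the staple loop at (282,55) and force is still only 2.9 N, so I'll push gently to the end of its travel.

Call:
servo_tool([
  [0,0,0,0,0,-1,-1],
  [0,0,0,0,0,-2,-1],
  [0,0,0,0,0,-3,-1],
  [0,0,0,0,0,-4,-1],
  [0,0,0,0,0,-5,-1],
  [0,0,0,0,0,-5,-1],
  [0,0,0,0,0,-5,-1],
  [0,0,0,0,0,-5,-1],
])

```text
time_s: 17.9
eef_pos: [0.4912, 0.0387, 0.061]
eef_rot: [0.553, 0.441, 0.55, -0.444]
wrist_force: [2.1, -14.8, -2.0]
opening: -0.0
```

```bash
python3 pic.py 16
```

```text
t 17.9 jig TCP mm [39.6 56.8 61. ] F jig [-14.9   1.2  -2. ] toolz in jig [-1.     0.001  0.005] toolx [ 0.001 -0.005 -1.   ] open -0.0 q [-0.16  0.23  1.94 -0.01  0.97 -0.37]
```

The pin is at its end stop: TCP 39.6 mm, as predicted, with force up to 15 N. Backing off.

Call:
servo_tool([
  [0,0,0,0,0,10,-1],
  [0,0,0,0,0,30,-1],
  [0,0,0,0,0,50,-1],
  [0,0,0,-30,0,70,-1],
  [0,0,0,-70,0,80,-1],
  [0,0,0,-110,0,80,-1],
  [0,0,0,-130,0,80,-1],
  [0,0,0,-130,0,80,-1],
])

```text
time_s: 18.9
eef_pos: [0.5094, -0.0394, 0.193]
eef_rot: [0.554, 0.442, 0.549, -0.444]
wrist_force: [-1.0, -0.2, -0.3]
opening: -0.003
```

```bash
python3 pic.py 17 wrist scene; python3 - <<'E'
from bench import ctrl
import cv2
cv2.imwrite("pics/topfull.png",ctrl.camera("top")["pixels"])
E
```

```text
t 18.9 jig TCP mm [-40.5  55.9 193. ] F jig [ 0.   1.  -0.3] toolz in jig [-1.     0.002  0.007] toolx [ 0.004 -0.006 -1.   ] open -0.003 q [-0.31  0.07  1.81 -0.    1.25 -0.52]
```

View pics/wrist17.png

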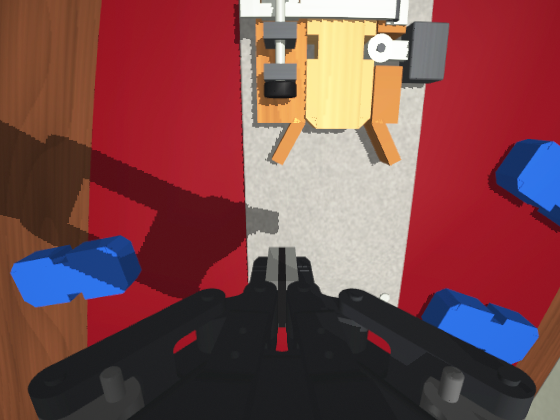

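View pics/scene17.png

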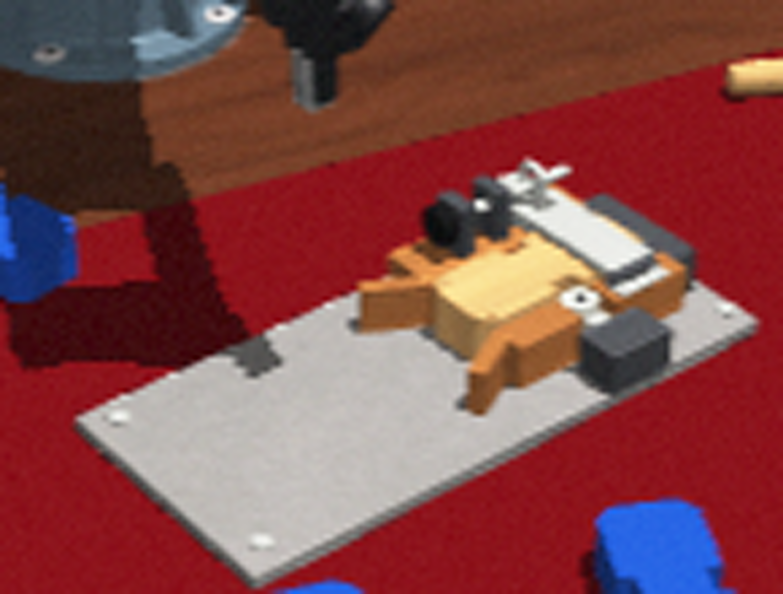

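View pics/topfull.png

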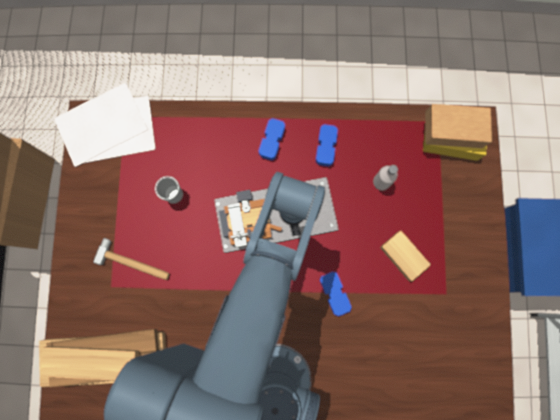

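The pictures show the blank home with the roller in its notch, the hasp flat, and the pin through the loop. The bystanders have not moved and the tool is clear.

```bash
python3 -c "
from bench import ctrl
print(ctrl.hand_in())"
```

```text
the job is handed in; nothing more can be done
None
```

The jig is loaded and locked, and I handed the job in at about 19 s of the 64 s allowed. The hand-in gave no verdict.

- **Blank:** I pushed it in with the fingertips until it snapped past the roller. It then stopped against the end stop at about 11 N with the tool at jig x = 13.5 mm, within 1 mm of where I expected. The last pictures show the roller in the notch and the blank straight in the channel.
- **Hasp:** I swung it over from behind and pressed it down until it stopped with the fingertip at z = 55.6 mm; the closed top should be at 56 mm. The downward force reached about 40 N there, with about 17 N sideways. That was fingertip contact, not the gripper body, and well below the 120 N wrist limit. Pictures after I let go show it lying flat over the staple.
- **Pin:** I pushed the knob to its end stop, where the force rose to 15 N. That puts the travel at about 45 mm, and the rod shows through the loop.
- **Bystanders and clearance:** The glue, offcut, hammer and tin look unmoved in the top view. The arm is clear of everything, with wrist force at about 1 N or less.

The cameras disagreed by 2 to 4 mm on where the jig is. I relied on the contact forces for the final positions. I estimated the joint values and the blank's final position from contact and pictures, not from direct readings.

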